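# Hang the slide rack to drain and snap the staining dish shut

### The arm

A 6-joint arm with a two-finger parallel gripper is mounted at the origin on a cart in front of the work surface, level with it; the furniture and walls round the work are solid. World frame = base frame: x ahead of the robot, y to its left, z up, the work surface at z = 0. Lengths are in m, angles in rad, forces in N, time in s.
With the tool pointing down it reaches from about 0.3 to 0.875 m from the base axis. Payload 6.4 kg.
Tool frame: the origin (TCP) lies at the very end of the fingers, on their centre line; the grasp point (between the pads) lies 19 mm behind it; z points along the fingers, y is the direction in which the jaws open and shut (so a half turn about z gives the same grasp; the last joint's range is limited). The gripper opens to 88 mm and grips with 3 to 60 N. Pads are 18 mm wide; open, the fingers measure 123 mm over their backs; the gripper's body (75 mm by 187 mm) begins 45 mm behind the grasp point.
Start: joints at [-1.407, 0.181, 1.607, -0, 1.354, -0.206], TCP at [0.208, -0.536, 0.239] pointing down, gripper open.
Joint ranges: [-2.99, 2.99], [-0.89, 2.07], [0.3, 2.58], [-1.14, 4.28], [0, 2.63], [-3.12, 3.12]. Speed limits (rad/s): [2.57, 2.57, 3.01, 3.14, 3.14, 3.14].

### API

Orientations are given as [roll, pitch, yaw] about the fixed x, y, z axes, in that order (R = Rz(yaw) Ry(pitch) Rx(roll)).
In Python, from rig import * gives the robot as it stands. The module is installed in compiled form; this text tells all that it offers.
- The arm moves only by the tool jog_arm, never from a script. Its argument "moves" is one flat list of numbers, 5 for each row, row after row: the shift along the tool's x, y, z in m, then the turn about the tool's z in rad, then the gripper command: -1 is fully open, 1 is shut, values between are in proportion. A call has 1 to 12 rows; each row is the pose to reach, as a shift and turn from the pose measured when the call began, along the tool's axes at that moment; what a row does not reach only later rows make up. A row lasts 1/10 s, in which the tool goes at most 50 mm and 8.59 degrees, less where a joint would pass 70% of its speed; a pose out of reach is approached as far as the arm can. A call with a gripper value outside its range is refused whole. The fingers move at their own pace and stop on an object; "squeeze" is the grip in N (left out, the last holds). Time passes only in rows, so rows that repeat a pose let the fingers close. It gives the time, the measured TCP pose, the force and the opening at its end, in the units of the state.
- get_state(): the state, without advancing time (a new reading comes with each control period).
- camera(name): name is "scene" or "top" or "wrist"; returns a dict with "frame" (400x640x3 uint8, red, green, blue), "range_z" (400x640 float32, m along the optical axis (not along the pixel's ray), 0 where there is no reading), "camera_matrix" (3x3 intrinsics, pixels), "view" (4x4, takes a point from world to camera coordinates). Camera axes: x right, y down, z forward; pixel columns grow to the right and rows downward; lengths in m; the calibration is good to about 2 mm. A picture is of the moment at which its call begins.
- sign_off(): hands the job in, once; it reports no verdict.
The state is a dict: "t": time; "q": joint angles; "joint_vel": joint speeds; "joint_efforts": joint torques, N m; "tcp_pos": TCP position; "eef_rot": TCP orientation; "contact_force": force on the tool from outside, world axes, zero at the start; "moment": the same for the moment, N m; "width": opening from 0.0 (shut) to 1.0 (fully open).
Only numpy, scipy, OpenCV 4.12 (cv2) and the standard library are available. Lean on these libraries where they do the work, as an engineer would, in place of code of your own. Each camera call takes 0.05 s, during which the arm holds its last target. There are 200 camera calls.

### The job

The slides are stained: lift the rack out of the staining dish and hang it on the hook of the drip stand, with the hook in the eye in the middle of its wire handle, keeping the rack upright all the way, so that it hangs free above the tray and comes to rest. Then swing the dish's open lid over and press it down until it snaps home under the blue catch. Do not disturb the timer, the well plate or the white bottle.

Things in the scene. Friction and masses are not known exactly. Their poses are not given: they have to be found in the camera images.
- slide_rack: Grey slide rack, 84 x 82 x 34 mm, holding nine microscope slides on edge, with a steel wire handle (5 mm wire, 84 mm wide) standing up across its middle in the rack's y-z plane and a blue grip on top of the handle, 151 mm above the underside. Starts standing in the dish. 0.22 kg. Origin: centre of the underside; z up; y runs along the top bar of the handle.
- rack_grip (a point): Point inside the blue grip: a block 12 mm (rack x) by 30 mm (rack y) by 30 mm high, from 17 mm below this point to 13 mm above it. The wire's shoulders beside the grip are 23 mm below this point. Axes as the rack.
- rack_eye (a point): Underside of the wire at the top of the hanging eye, an 8 mm high hump in the middle of the handle's top bar, right under the grip (20.5 mm below rack_grip). The hump's flanks slope, about 24 mm wide at the foot and 10 mm at the top, open below; a hook 6 mm thick fits in it. Axes as the rack.
- staining_dish: White open staining dish, fixed, 112 x 104 mm outside (x, y), 62 mm high, walls and floor 4 mm; the rack has 10 mm to spare on each side along x, 7 mm along y. Origin: centre of the underside. Lid hinge on its +x side; on its -x side, 67 mm from the centre, the blue spring catch, 34 mm wide, top 75 mm above the table. Turned about z by up to 0.35 rad.
- dish_lid (a joint): Angle of the dish's white lid in rad: 0 shut under the catch, about 0.1 resting on top of the catch, not shut, 1.57 upright, 2.05 fully back. It falls slowly to whichever side it leans; starts open, leaning back at 1.75 to 2.0. The snap takes about 6 N at lid_press, pressed down to 0.
- dish_lid_hinge (a point): Middle of the lid's hinge line, 65.5 mm above the table; axes as the dish (hinge along y). The lid is a plate 115 mm long (from the hinge toward -x when shut) by 106 mm wide and 5 mm thick.
- lid_press (a point): Point on the lid's top face where to press, 92 mm from the hinge line and 30 mm from the catch; moves with the lid, its z axis is the lid's outer normal.
- drip_stand: Steel drip stand, fixed: tray 150 x 124 x 12 mm, and a 6 mm round rod standing 62 mm behind (+x) its centre that bends over at 180 mm height and runs toward -x, sloping down, to an upturned hook. Origin: centre of the underside. Turned about z by up to 0.35 rad.
- hook_seat (a point): Top of the rod at the hook's lowest point, 164 mm above the table, where the eye of the handle comes to rest. Axes as the stand: from here the upturned tip with a blue ball lies 23 mm toward -x and rises 20 mm; toward +x the rod rises 16 mm over 51 mm and then bends down into the post at 72 mm.
- timer: White bench timer with coloured buttons, 60 x 66 x 17 mm, bystander. Origin: centre of the underside.
- well_plate: Clear 96-well plate, 84 x 126 x 18 mm, bystander. Origin: centre of the underside.
- white_bottle: White plastic bottle with a label, 50 mm diameter, 84 mm high, bystander. Origin: centre of the underside.

How it is judged:
By the outcome, as a careful person would: the job done as asked, in the order asked, and still so for the second after the job is handed in, with the robot touching nothing.
It also fails if it takes over 64 s, if anything falls off the work surface, if the arm or the gripper's body presses on something with over 40 N, if the wrist force passes 120 N, or if a joint passes its speed limit or range.

## Working session

There is one attempt and no reset: what is moved stays moved. The work goes in short steps, Python scripts to look and compute and a tool call to move; the robot and the scene stay as the last step left them, time stands still between calls to the robot, and variables do not carry over. Pictures are saved under pics/ and viewed, about 8 in all and at most 12, crops included, and the job is handed in when it is done.

Besides the shell and the picture viewer there is one more tool, called as name(argument=value, ...) on one line, values as JSON. jog_arm: Moves the arm, as the interface text tells. Its arguments: {"type":"object","properties":{"moves":{"type":"array","items":{"type":"number"}},"squeeze":{"type":"number"}},"required":["moves"]}

```bash
mkdir -p pics; cat > h.py <<'E'
from rig import *
import numpy as np, cv2
def cam(n):
    c=camera(n); return c
def pts(c):
    K=c["camera_matrix"];T=np.linalg.inv(c["view"]);z=c["range_z"]
    v,u=np.mgrid[:z.shape[0],:z.shape[1]]
    P=np.stack([(u-K[0,2])/K[0,0]*z,(v-K[1,2])/K[1,1]*z,z],-1)
    W=P@T[:3,:3].T+T[:3,3]; W[z<=0]=np.nan
    return W
def save(c,n): cv2.imwrite("pics/"+n,c["frame"][:,:,::-1])
E
python3 - <<'E'
from h import *
s=get_state();print(s)
a=cam("scene");b=cam("top")
np.savez("s0.npz",**a);np.savez("t0.npz",**b)
cv2.imwrite("pics/a.png",cv2.resize(np.vstack([a["frame"],b["frame"]])[:,:,::-1],(480,600),interpolation=cv2.INTER_AREA))
save(a,"a1.png");save(b,"b1.png")
print(a["camera_matrix"],a["view"],b["camera_matrix"],b["view"])
E
```

```text
{'t': 0.0, 'q': array([-1.40730923e+00,  1.81552345e-01,  1.60796432e+00,  4.41958699e-05,
        1.35380094e+00, -2.06295403e-01]), 'joint_vel': array([-0.00106539,  0.0012112 , -0.00111073,  0.00053834, -0.00193938,
        0.00094552]), 'joint_efforts': array([-1.63606455e-03, -4.33870375e+01, -3.41853011e+01,  7.00190244e-02,
        3.87665781e-02, -1.28355668e-04]), 'tcp_pos': array([ 0.20775797, -0.5356005 ,  0.2378249 ]), 'eef_rot': array([-3.13991312e+00, -3.95558232e-04,  3.69772612e-01]), 'contact_force': array([ 0.32014522, -0.33507442, -0.3377074 ]), 'moment': array([-0.02686178,  0.04122228, -0.04812771]), 'width': 1.000262111860934}
[[513.75917043   0.         320.57665966]
 [  0.         513.75917043 202.14017288]
 [  0.           0.           1.        ]] [[ 0.87126881 -0.49063842 -0.01282977 -0.41738546]
 [-0.25117018 -0.42326177 -0.87049584  0.23740501]
 [ 0.42166836  0.76165833 -0.49200852  1.29791422]
 [ 0.          0.          0.          1.        ]] [[491.7781188    0.         325.48790962]
 [  0.         491.7781188  200.42503541]
 [  0.           0.           1.        ]] [[-0.0198936  -0.99979616 -0.00344661  0.02114193]
 [-0.99704255  0.02009452 -0.07417791  0.48422545]
 [ 0.07423205  0.00196075 -0.99723907  1.4820313 ]
 [ 0.          0.          0.          1.        ]]
```

View pics/a1.png

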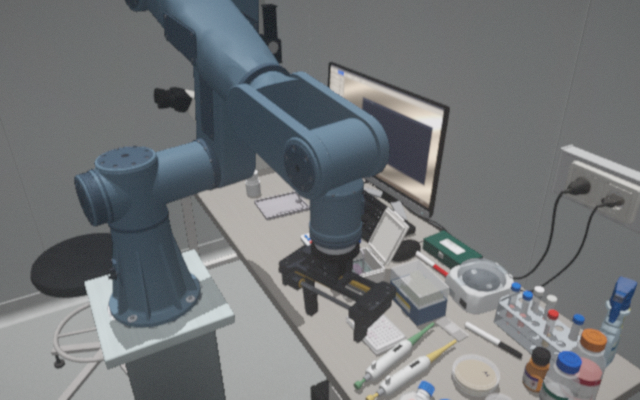

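View pics/b1.png

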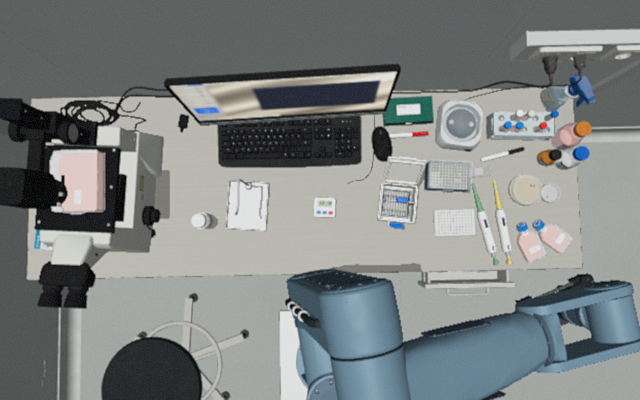

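The top view shows the dish with the rack at (398,203) and its lid leaning back behind it at (405,170). The stand tray is at (247,205), timer (325,207), bottle (203,221) and well plate (455,222). In the scene view the arm hides the stand.

```bash
python3 - <<'E'
from h import *
b=dict(np.load("t0.npz"));W=pts(b);f=b["frame"]
c1=cv2.resize(f[150:240,370:430],None,fx=6,fy=6,interpolation=cv2.INTER_CUBIC)
c2=cv2.resize(f[170:240,190:280],None,fx=4.4,fy=6*90/70/1.286*0.9,interpolation=cv2.INTER_CUBIC)
c2=cv2.resize(f[170:240,190:280],(420,326),interpolation=cv2.INTER_CUBIC)
o=np.zeros((540,780,3),np.uint8);o[:540,:360]=c1;o[:326,360:780]=c2
# height map below
H=np.clip(W[170:240,190:280,2]/0.2*255,0,255);H=np.nan_to_num(H).astype(np.uint8)
h=cv2.resize(cv2.applyColorMap(H,cv2.COLORMAP_JET),(264,205),interpolation=cv2.INTER_NEAREST);o[330:535,360:624]=h
cv2.imwrite("pics/c.png",o[:,:,::-1])
# tray: height 8..16mm
for nm,(r0,r1,c0,c1),(z0,z1) in [("tray",(170,240,215,280),(.008,.017)),("dish",(170,240,365,425),(.055,.07)),("timer",(190,225,305,345),(.012,.022)),("bottle",(200,240,185,220),(.07,.1)),("plate",(195,245,425,485),(.012,.024))]:
    w=W[r0:r1,c0:c1].reshape(-1,3);w=w[(w[:,2]>z0)&(w[:,2]<z1)]
    r=cv2.minAreaRect((w[:,:2]*1000).astype(np.float32));print(nm,len(w),r,w.mean(0))
w=W[165:245,210:285];m=w[...,2]>0.1
for i,j in np.argwhere(m): print((j+210,i+165),w[i,j].round(3),f[i+165,j+210])
w=W[150:230,370:425];m=w[...,2]>0.1
print("dish")
for i,j in np.argwhere(m)[::2]: print((j+370,i+150),w[i,j].round(3),f[i+150,j+370])
blue=(f[...,2].astype(int)-f[...,0]>90)
for i,j in np.argwhere(blue[165:240,210:425]): print((j+210,i+165),W[i+165,j+210].round(3))
E
```

```text
tray 364 ((480.8453674316406, 248.45501708984375), (189.75091552734375, 208.8802032470703), 87.8440933227539) [0.4823834  0.25141034 0.0109794 ]
dish 313 ((468.6483459472656, -201.75823974609375), (114.21542358398438, 124.96328735351562), 85.9942855834961) [ 0.47605968 -0.20280487  0.06138755]
timer 331 ((463.3614807128906, 14.940114974975586), (64.2847671508789, 58.25471496582031), 88.82867431640625) [0.46491127 0.01539612 0.01604373]
bottle 170 ((428.5921936035156, 383.8026428222656), (38.24557876586914, 41.55693054199219), 0.4313546121120453) [0.42918603 0.38278434 0.08290588]
plate 1149 ((411.5886535644531, -392.7169494628906), (139.14639282226562, 161.271484375), 10.416781425476074) [ 0.41293739 -0.38737034  0.01847768]
(np.int64(239), np.int64(179)) [0.537 0.248 0.17 ] [142 140 140]
(np.int64(240), np.int64(179)) [0.538 0.247 0.161] [124 126 120]
(np.int64(238), np.int64(180)) [0.534 0.25  0.172] [170 168 171]
(np.int64(239), np.int64(180)) [0.534 0.247 0.175] [142 141 147]
(np.int64(240), np.int64(180)) [0.534 0.245 0.169] [97 94 99]
(np.int64(241), np.int64(180)) [0.537 0.246
[... 28230 characters left out ...]
np.int64(400), np.int64(226)) [ 0.401 -0.205  0.073]
(np.int64(401), np.int64(226)) [ 0.401 -0.207  0.078]
(np.int64(392), np.int64(227)) [ 0.399 -0.181  0.078]
(np.int64(393), np.int64(227)) [ 0.398 -0.184  0.081]
(np.int64(394), np.int64(227)) [ 0.398 -0.187  0.079]
(np.int64(395), np.int64(227)) [ 0.398 -0.19   0.075]
(np.int64(396), np.int64(227)) [ 0.398 -0.193  0.076]
(np.int64(397), np.int64(227)) [ 0.398 -0.196  0.072]
(np.int64(398), np.int64(227)) [ 0.398 -0.199  0.076]
(np.int64(399), np.int64(227)) [ 0.398 -0.202  0.075]
(np.int64(400), np.int64(227)) [ 0.398 -0.204  0.083]
(np.int64(401), np.int64(227)) [ 0.398 -0.207  0.08 ]
(np.int64(401), np.int64(228)) [ 0.395 -0.207  0.082]
```

View pics/c.png

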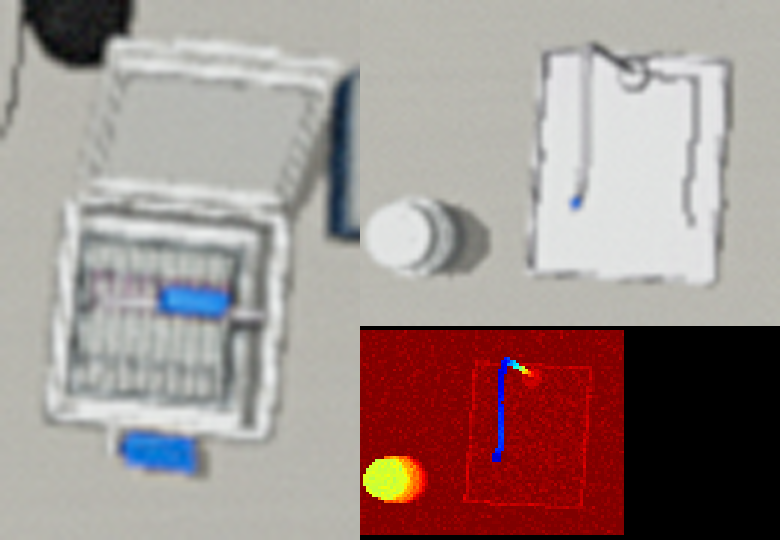

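The crop shows the rack grip in blue at (401,200) with the handle running across the dish, the catch at (396,225), and the blue hook ball at (236,213). The rod runs nearly along +x. Next I refine the numbers by casting rays.

```bash
cat >> h.py <<'E'
def cast(c,uv,z):
    K=c["camera_matrix"];T=np.linalg.inv(c["view"]);uv=np.asarray(uv,float).reshape(-1,2)
    d=np.c_[(uv[:,0]-K[0,2])/K[0,0],(uv[:,1]-K[1,2])/K[1,1],np.ones(len(uv))]@T[:3,:3].T
    return T[:3,3]+d*((z-T[2,3])/d[:,2])[:,None]
def plan(target,yaw=None):
    """tool-axes shift to reach world target, and turn"""
    from scipy.spatial.transform import Rotation as Ro
    s=get_state();R=Ro.from_euler("xyz",s["eef_rot"]).as_matrix()
    t=None if yaw is None else -(yaw-s["eef_rot"][2])
    print("tcp",s["tcp_pos"].round(4),s["eef_rot"].round(3),"F",s["contact_force"].round(1),"w",round(s["width"],3),"t",round(s["t"],2),"shift",(R.T@(np.array(target)-s["tcp_pos"])).round(4),"turn",t)
E
python3 - <<'E'
from h import *
b=dict(np.load("t0.npz"));f=b["frame"].astype(int);W=pts(b)
blue=((f[...,2]-f[...,0])>70).astype(np.uint8)
for nm,(r0,r1,c0,c1),z in [("grip",(192,208,390,412),.155),("catch",(215,232,380,410),.075),("ball",(205,220,228,244),.184)]:
    m=np.zeros_like(blue);m[r0:r1,c0:c1]=blue[r0:r1,c0:c1]
    p=cast(b,np.argwhere(m)[:,::-1],z)
    print(nm,len(p),p.mean(0).round(4),cv2.minAreaRect((p[:,:2]*1000).astype(np.float32)))
# tray: bright white vs table
g=f.min(-1);m=(g>200).astype(np.uint8);m[:170]=0;m[240:]=0;m[:,:222]=0;m[:,275:]=0
m=cv2.morphologyEx(m,cv2.MORPH_CLOSE,np.ones((5,5)))
c=max(cv2.findContours(m,0,2)[0],key=cv2.contourArea)[:,0]
p=cast(b,c,.012);print("tray",cv2.minAreaRect((p[:,:2]*1000).astype(np.float32)))
w=W[178:214,230:245].reshape(-1,3);w=w[(w[:,2]>.155)&(w[:,0]<.53)&(w[:,0]>.45)]
print("rod",np.polyfit(w[:,0]-.466,w[:,1],1))
# handle wire
w=W[195:206,380:418].reshape(-1,3);w=w[(w[:,2]>.1)]
k=np.polyfit(w[:,1],w[:,0],1);print("handle yaw",-np.arctan(k[0]),w[:,1].min(),w[:,1].max(),np.polyval(k,-.2))
# lid
w=W[150:182,384:428].reshape(-1,3);w=w[(w[:,2]>.085)&(w[:,2]<.2)];A=np.c_[w[:,1:],np.ones(len(w))]
k=np.linalg.lstsq(A,w[:,0],rcond=None)[0];print("lid x= a y+b z+c",k,"angle",np.pi/2+np.arctan(k[0+1]),"top",np.nanpercentile(w[:,2],98))
w=W[90:150,370:430];print("behind: heights by row",[(int(r*10+90),float(np.nanmean(w[r*10:r*10+10,:,0]).round(3)),float(np.nanmax(w[r*10:r*10+10,:,2]).round(3))) for r in range(6)])
plan([.4715,-.2015,.25],-.1)
E
```

```text
grip 51 [ 0.4717 -0.2003  0.155 ] ((471.2949523925781, -199.33729553222656), (30.512205123901367, 11.109966278076172), 88.8445053100586)
catch 67 [ 0.4046 -0.193   0.075 ] ((404.7973937988281, -193.44085693359375), (35.7023811340332, 16.13737678527832), 82.51407623291016)
ball 4 [0.4429 0.2548 0.184 ] ((442.94439697265625, 255.4693145751953), (2.709841012954712, 5.421924591064453), 89.63402557373047)
tray ((475.3277587890625, 253.01242065429688), (121.58594512939453, 147.32366943359375), 85.79735565185547)
rod [-0.06849954  0.25344021]
handle yaw -0.1264232654676209 -0.2383086911462934 -0.16117728404092857 0.47156846440466554
lid x= a y+b z+c [0.12143923 0.51207343 0.51975937] angle 2.0440559586161866 top 0.17613209602570845
behind: heights by row [(90, 0.786, 0.288), (100, 0.761, 0.211), (110, 0.739, 0.131), (120, 0.716, 0.046), (130, 0.685, 0.042), (140, 0.654, 0.044)]
tcp [ 0.2078 -0.5357  0.2379] [-3.14 -0.    0.37] F [-1.2  0.4 -0. ] w 1.003 t 0.1 shift [ 0.3667 -0.2163 -0.0117] turn 0.46980196282571407
```

jog_arm(moves=[0.037,-0.022,0,0.049,-1,0.073,-0.043,0,0.098,-1,0.11,-0.065,0,0.147,-1,0.147,-0.086,0,0.196,-1,0.184,-0.108,0,0.245,-1,0.22,-0.13,0,0.294,-1,0.257,-0.151,0,0.343,-1,0.293,-0.173,0,0.392,-1,0.33,-0.195,0,0.441,-1,0.3665,-0.216,0,0.49,-1,0.3665,-0.216,0,0.49,-1,0.3665,-0.216,0,0.49,-1])

```text
t: 1.3
tcp_pos: [0.4715, -0.201, 0.2379]
eef_rot: [-3.14, 0.001, -0.117]
contact_force: [-0.2, -0.5, -0.9]
width: 1.001
```

```bash
python3 - <<'E'
from h import *
c=cam("wrist");save(c,"w1.png");np.savez("w1.npz",**c)
plan([.4715,-.2005,.123],-.12)
E
```

```text
tcp [ 0.471  -0.2019  0.238 ] [-3.14e+00  1.00e-03 -1.19e-01] F [ 0.3  0.6 -0.6] w 1.0 t 1.35 shift [ 0.0005 -0.0012  0.115 ] turn 0.0011220460858162307
```

View pics/w1.png

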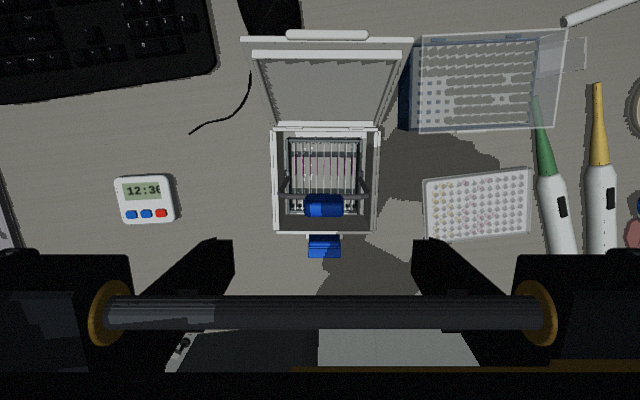

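The wrist view shows the grip at (323,206), centred between the fingers at about u 322. It is level with the jaws, so the alignment is good. I descend and grip.

jog_arm(moves=[0.0005,-0.001,0.03,0,-1,0.0005,-0.001,0.06,0,-1,0.0005,-0.001,0.085,0,-1,0.0005,-0.001,0.105,0,-1,0.0005,-0.001,0.113,0,-1,0.0005,-0.001,0.113,0,-1,0.0005,-0.001,0.113,0,0,0.0005,-0.001,0.113,0,1,0.0005,-0.001,0.113,0,1,0.0005,-0.001,0.113,0,1,0.0005,-0.001,0.113,0,1,0.0005,-0.001,0.113,0,1], squeeze=25)

```text
t: 2.55
tcp_pos: [0.4716, -0.2007, 0.1252]
eef_rot: [-3.14, 0.001, -0.119]
contact_force: [0.3, -0.2, -0.4]
width: 0.48
```

jog_arm(moves=[0,0,0,0,1,0,0,0,0,1,0,0,-0.005,0,1,0,0,-0.012,0,1,0,0,-0.02,0,1,0,0,-0.02,0,1])

```text
t: 3.15
tcp_pos: [0.4725, -0.2013, 0.1468]
eef_rot: [3.141, -0.001, -0.119]
contact_force: [-0.3, -0.0, -1.5]
width: 0.339
```

jog_arm(moves=[0,0,-0.015,0,1,0,0,-0.035,0,1,0,0,-0.055,0,1,0,0,-0.072,0,1,0,0,-0.08,0,1,0,0,-0.08,0,1])

```text
t: 3.75
tcp_pos: [0.473, -0.2017, 0.2279]
eef_rot: [3.14, -0.003, -0.119]
contact_force: [-0.0, 1.2, -1.0]
width: 0.334
```

```bash
python3 - <<'E'
from h import *
c=cam("scene");save(c,"s2.png");c2=cam("wrist")
o=np.vstack([c["frame"][150:400,200:600],c2["frame"][60:310,120:520]]);cv2.imwrite("pics/d.png",o[:,:,::-1])
plan([.40,.2575,.226],-.07)
E
```

```text
tcp [ 0.4721 -0.2011  0.2261] [-3.141e+00 -1.000e-03 -1.190e-01] F [-0.1 -0.  -1.7] w 0.339 t 3.85 shift [-1.258e-01 -4.468e-01  2.000e-04] turn -0.04860736141478644
```

View pics/d.png

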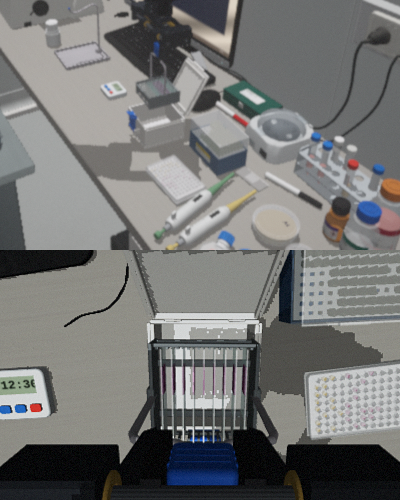

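The rack is held upright and clear of the dish, with the dish and lid below it around (160,120). I carry it to the −x side of the hook.

jog_arm(moves=[-0.02,-0.02,0,-0.005,1,-0.04,-0.05,0,-0.01,1,-0.06,-0.09,0,-0.015,1,-0.08,-0.135,0,-0.02,1,-0.095,-0.18,0,-0.025,1,-0.105,-0.225,0,-0.03,1,-0.112,-0.27,0,-0.035,1,-0.118,-0.315,0,-0.04,1,-0.122,-0.36,0,-0.045,1,-0.126,-0.4,0,-0.049,1,-0.126,-0.43,0,-0.049,1,-0.126,-0.443,0,-0.049,1])

```text
t: 5.05
tcp_pos: [0.3985, 0.2558, 0.2249]
eef_rot: [-3.142, 0.001, -0.067]
contact_force: [-0.6, -0.7, -1.8]
width: 0.338
```

jog_arm(moves=[0,0,0,0,1,0,0,0,0,1,0,0,0,0,1])

```text
t: 5.35
tcp_pos: [0.3983, 0.2546, 0.2244]
eef_rot: [3.141, 0.002, -0.068]
contact_force: [-0.2, 1.0, -1.4]
width: 0.341
```

```bash
python3 - <<'E'
from h import *
c=cam("top");c2=cam("wrist");c3=cam("scene")
o=np.zeros((560,640,3),np.uint8);o[:400]=c2["frame"];o[400:,:200]=cv2.resize(c["frame"][150:240,180:292],(200,160));o[400:,200:440]=cv2.resize(c3["frame"][120:240,200:380],(240,160),interpolation=cv2.INTER_CUBIC)
cv2.imwrite("pics/e.png",o[:,:,::-1])
np.savez("w3.npz",**c2)
plan([.4655,.2534,.226],-.07)
E
```

```text
tcp [0.3987 0.2548 0.225 ] [ 3.141e+00  1.000e-03 -6.900e-02] F [-0.1 -0.2 -1.5] w 0.339 t 5.5 shift [ 0.0668 -0.0031 -0.0011] turn 0.0014819345561840058
```

View pics/e.png

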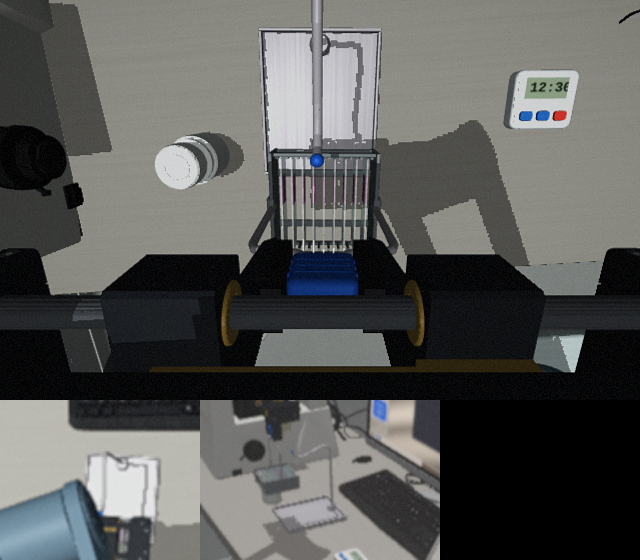

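The wrist view shows the blue ball at (317,160) in line with the grip centre at u≈322, and the rod running straight ahead. I move in under the hook, then lower.

jog_arm(moves=[0.015,-0.003,0,0,1,0.035,-0.003,0,0,1,0.052,-0.003,0,0,1,0.064,-0.003,0,0,1,0.067,-0.003,0,0,1,0.067,-0.003,0.01,0,1,0.067,-0.003,0.025,0,1,0.067,-0.003,0.038,0,1,0.067,-0.003,0.047,0,1,0.067,-0.003,0.05,0,1,0.067,-0.003,0.05,0,1])

```text
t: 6.6
tcp_pos: [0.4652, 0.2532, 0.1744]
eef_rot: [3.141, 0.002, -0.068]
contact_force: [0.5, -0.0, -1.8]
width: 0.336
```

```bash
python3 - <<'E'
from h import *
c2=cam("wrist");c3=cam("scene")
o=np.zeros((600,640,3),np.uint8);o[:340]=c2["frame"][:340];o[340:,:400]=cv2.resize(c3["frame"][140:220,220:353],(400,260),interpolation=cv2.INTER_CUBIC)
cv2.imwrite("pics/f.png",o[:,:,::-1])
plan([.4655,.2534,.1675],-.07)
E
```

```text
tcp [0.4659 0.2534 0.1754] [-3.141  0.    -0.068] F [-0.2 -0.4 -1.4] w 0.34 t 6.7 shift [-0.0004  0.      0.0079] turn 0.0016430852231614224
```

View pics/f.png

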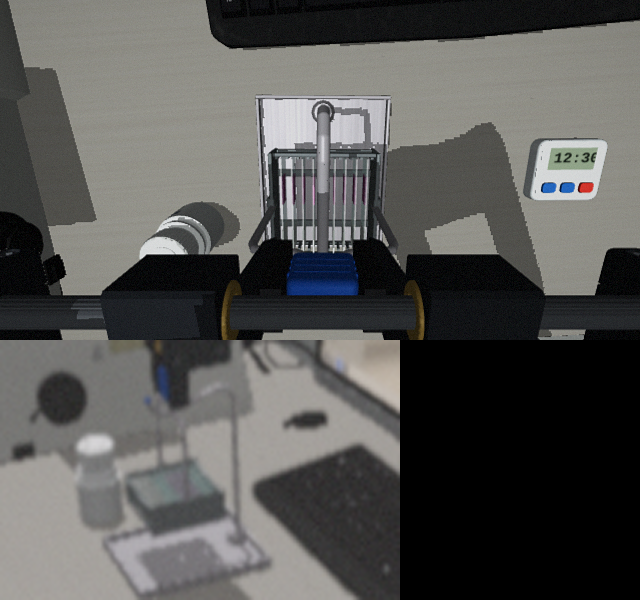

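The rod (u≈322) passes under the grip through the handle, and the ball sits on the near side. I lower the last few millimetres.

jog_arm(moves=[0,0,0.002,0,1,0,0,0.004,0,1,0,0,0.006,0,1,0,0,0.007,0,1,0,0,0.007,0,1])

```text
t: 7.2
tcp_pos: [0.4658, 0.2534, 0.1681]
eef_rot: [3.142, 0.001, -0.068]
contact_force: [-0.3, -0.4, -1.4]
width: 0.337
```

jog_arm(moves=[0,0,0.001,0,1,0,0,0.002,0,1,0,0,0.002,0,1])

```text
t: 7.5
tcp_pos: [0.4661, 0.2534, 0.167]
eef_rot: [-3.141, 0.0, -0.068]
contact_force: [-1.3, -1.3, 5.3]
width: 0.34
```

Contact: the force turned upward (+5 N) right at the expected height. I ease off slightly and release.

jog_arm(moves=[0,0,-0.001,0,1,0,0,-0.001,0,0.2,0,0,-0.001,0,0,0,0,-0.001,0,-0.3,0,0,-0.001,0,-0.7,0,0,-0.001,0,-0.7,0,0,-0.001,0,-0.7])

```text
t: 8.2
tcp_pos: [0.4661, 0.2534, 0.168]
eef_rot: [-3.141, 0.0, -0.068]
contact_force: [0.4, -0.5, -0.5]
width: 0.828
```

jog_arm(moves=[0,0,-0.01,0,-0.7,0,0,-0.025,0,-0.7,0,0,-0.045,0,-0.7,0,0,-0.07,0,-0.7,0,0,-0.1,0,-0.7,0,0,-0.12,0,-0.7,0,0,-0.12,0,-0.7])

```text
t: 8.9
tcp_pos: [0.4679, 0.254, 0.2922]
eef_rot: [-3.139, -0.007, -0.068]
contact_force: [0.3, 0.2, -0.4]
width: 0.847
```

```bash
python3 - <<'E'
from h import *
c2=cam("wrist");c3=cam("scene")
o=np.zeros((600,640,3),np.uint8);o[:340]=c2["frame"][:340];o[340:,:400]=cv2.resize(c3["frame"][140:220,220:353],(400,260),interpolation=cv2.INTER_CUBIC)
cv2.imwrite("pics/g.png",o[:,:,::-1])
plan([.63,-.21,.25],-.12)
E
```

```text
tcp [0.4661 0.2534 0.2881] [-3.141e+00 -1.000e-03 -6.800e-02] F [-0.3  0.5 -1.6] w 0.851 t 9.0 shift [0.1951 0.4511 0.038 ] turn 0.05167344465996149
```

View pics/g.png

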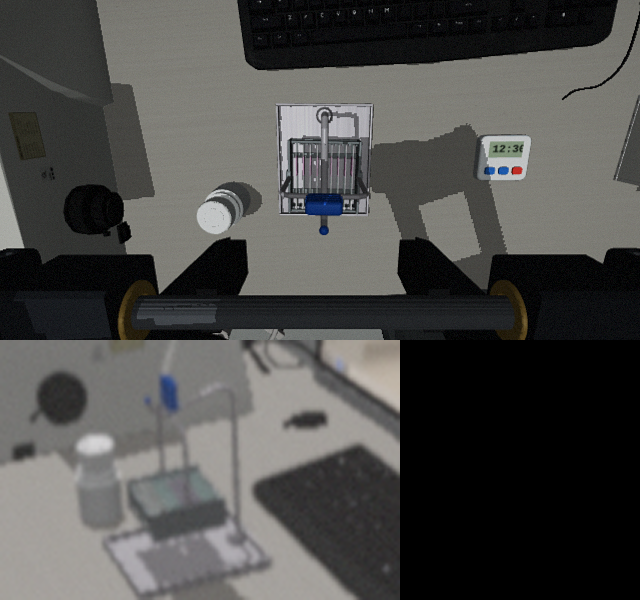

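The rack hangs on the hook by its eye, with the grip at (324,205), the ball in front at (324,230) and the rack level above the tray. Now the lid: I close the fingers, travel back in y, then go over behind the lid.

jog_arm(moves=[0.003,0.03,0,0.01,-0.7,0.006,0.07,0,0.02,0,0.009,0.115,0,0.03,1,0.012,0.16,0,0.04,1,0.015,0.205,0,0.052,1,0.018,0.25,0,0.052,1,0.021,0.295,0,0.052,1,0.024,0.34,0,0.052,1,0.027,0.385,0,0.052,1,0.03,0.425,0,0.052,1,0.03,0.46,0,0.052,1,0.03,0.46,0,0.052,1])

```text
t: 10.2
tcp_pos: [0.4634, -0.2108, 0.2858]
eef_rot: [-3.141, 0.003, -0.125]
contact_force: [0.5, 0.6, -1.5]
width: 0.007
```

```bash
python3 - <<'E'
from h import *
b=cam("wrist");W=pts(b);save(b,"w5.png")
# lid cloud in dish frame
y=-.12;c=np.array([.4715,-.2005]);d=W[...,:2]-c
X=d[...,0]*np.cos(y)+d[...,1]*np.sin(y);Y=-d[...,0]*np.sin(y)+d[...,1]*np.cos(y);Z=W[...,2]
m=(abs(Y)<.045)&(X>.04)&(X<.15)&(Z>.06)&(Z<.22)
for z0 in np.arange(.06,.2,.01):
    k=m&(Z>=z0)&(Z<z0+.01)
    if k.sum()>5: print(round(z0,3),k.sum(),np.percentile(X[k],[1,50,99]).round(4),np.percentile(Y[k],[1,99]).round(3))
m=(abs(Y)<.11)&(X>.12)&(X<.3)
for x0 in np.arange(.12,.3,.02):
    k=m&(X>=x0)&(X<x0+.02)
    if k.sum()>5: print("behind",round(x0,3),np.nanmax(Z[k]).round(3))
cc,s=np.cos(y),np.sin(y)
print(c+.165*np.array([cc,s]))
plan([*(c+.165*np.array([cc,s])),.288],y)
E
```

```text
0.06 266 [0.0515 0.0529 0.0552] [-0.044  0.044]
0.07 641 [0.0562 0.0603 0.0644] [-0.044  0.042]
0.08 485 [0.0573 0.0665 0.0695] [-0.044  0.043]
0.09 525 [0.064  0.0715 0.0748] [-0.044  0.044]
0.1 564 [0.07   0.0768 0.0799] [-0.044  0.043]
0.11 651 [0.0747 0.0822 0.0849] [-0.044  0.044]
0.12 718 [0.0803 0.0872 0.0901] [-0.044  0.044]
0.13 814 [0.0851 0.0925 0.0955] [-0.044  0.044]
0.14 906 [0.0904 0.0977 0.1006] [-0.044  0.044]
0.15 541 [0.095  0.1015 0.1029] [-0.044  0.044]
0.16 1879 [0.1014 0.1069 0.1142] [-0.044  0.044]
0.17 839 [0.1101 0.1132 0.1172] [-0.042  0.042]
behind 0.12 0.088
behind 0.14 0.036
behind 0.16 0.037
behind 0.18 0.03
[ 0.63531342 -0.22025251]
tcp [ 0.4636 -0.2087  0.2859] [-3.139e+00  3.000e-03 -1.240e-01] F [-0.   0.8 -0.4] w 0.005 t 10.25 shift [ 0.1718 -0.0098 -0.0025] turn -0.003962489478757658
```

jog_arm(moves=[0.03,-0.002,0,0,1,0.065,-0.004,0,0,1,0.1,-0.006,0,0,1,0.135,-0.008,0,0,1,0.165,-0.01,0,0,1,0.172,-0.01,0,0,1,0.172,-0.01,0.02,0,1,0.172,-0.01,0.055,0,1,0.172,-0.01,0.09,0,1,0.172,-0.01,0.12,0,1,0.172,-0.01,0.135,0,1,0.172,-0.01,0.135,0,1])

```text
t: 11.45
tcp_pos: [0.6331, -0.218, 0.1475]
eef_rot: [-3.137, 0.008, -0.123]
contact_force: [-0.9, -1.3, -0.2]
width: 0.003
```

jog_arm(moves=[-0.01,0,0,0,1,-0.02,0,0,0,1,-0.03,0,0,0,1,-0.038,0,0,0,1,-0.046,0,0,0,1,-0.054,0,0,0,1,-0.062,0,0,0,1,-0.07,0,0,0,1,-0.078,0,0,0,1,-0.086,0,0,0,1,-0.094,0,0,0,1,-0.102,0,0,0,1])

```text
t: 12.65
tcp_pos: [0.5312, -0.2053, 0.1482]
eef_rot: [-3.137, 0.008, -0.123]
contact_force: [0.7, 0.1, 1.6]
width: 0.006
```

jog_arm(moves=[-0.006,0,0,0,1,-0.012,0,0,0,1,-0.018,0,0,0,1,-0.024,0,0,0,1,-0.028,0,0,0,1,-0.028,0,0,0,1])

```text
t: 13.25
tcp_pos: [0.5029, -0.2018, 0.1485]
eef_rot: [-3.137, 0.008, -0.124]
contact_force: [-0.0, 0.6, -0.1]
width: -0.0
```

```bash
cat >> h.py <<'E'
def lid(b,y=-.12,c=(.4715,-.2005)):
    W=pts(b);d=W[...,:2]-np.array(c)
    X=d[...,0]*np.cos(y)+d[...,1]*np.sin(y);Y=-d[...,0]*np.sin(y)+d[...,1]*np.cos(y);Z=W[...,2]
    for x0 in np.arange(-.08,.14,.02):
        k=(abs(Y)<.045)&(X>x0)&(X<x0+.02)&(Z<.3)
        if k.sum()>5: print(round(x0+.01,3),k.sum(),np.percentile(Z[k],[5,50,95]).round(4))
E
python3 - <<'E'
from h import *
b=cam("top");lid(b)
c=cam("scene")
o=np.hstack([cv2.resize(b["frame"][140:240,350:450],(400,400),interpolation=cv2.INTER_CUBIC),cv2.resize(c["frame"][180:310,280:410],(400,400),interpolation=cv2.INTER_CUBIC)])
cv2.imwrite("pics/i.png",o[:,:,::-1]);plan([.4715,-.2005,.2])
E
```

```text
-0.03 55 [0.0002 0.0058 0.0102]
-0.01 195 [0.0003 0.0064 0.1736]
0.01 253 [0.0015 0.1639 0.2641]
0.07 11 [-0.002   0.0027  0.0073]
0.09 17 [-0.0046 -0.0007  0.007 ]
0.11 51 [-0.004   0.0006  0.0072]
0.13 79 [-0.0034  0.003   0.0261]
0.15 88 [-0.003   0.0055  0.0359]
tcp [ 0.5035 -0.202   0.1485] [-3.137  0.008 -0.123] F [-0.2 -0.2 -0.4] w 0.005 t 13.35 shift [-0.0323  0.0023 -0.0512] turn None
```

View pics/i.png

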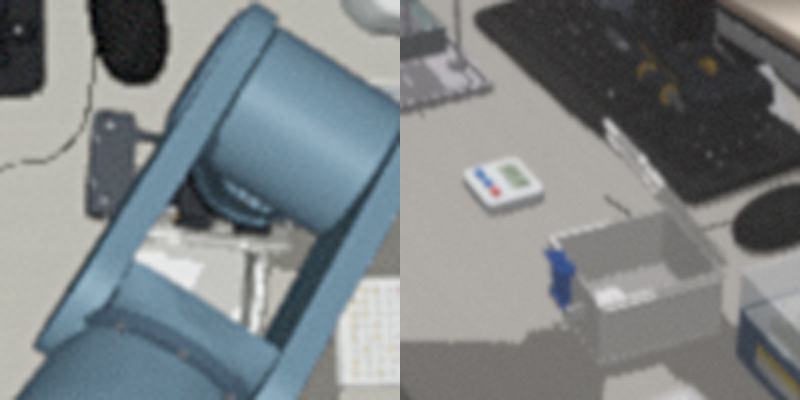

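The scene view shows the lid past upright and leaning over the dish; the catch is at (562,275) in the crop. I back off and let it fall.

jog_arm(moves=[0.01,0,-0.01,0,1,0.01,0,-0.03,0,1,0.0,0,-0.06,0,1,-0.02,0,-0.09,0,1,-0.05,0,-0.11,0,1,-0.08,0,-0.11,0,1,-0.08,0,-0.11,0,1,-0.08,0,-0.11,0,1,-0.08,0,-0.11,0,1,-0.08,0,-0.11,0,1,-0.08,0,-0.11,0,1,-0.08,0,-0.11,0,1])

```text
t: 14.55
tcp_pos: [0.4252, -0.1927, 0.2588]
eef_rot: [-3.137, 0.008, -0.123]
contact_force: [0.4, 0.5, 0.7]
width: 0.002
```

jog_arm(moves=[0,0,0,0,1,0,0,0,0,1,0,0,0,0,1,0,0,0,0,1,0,0,0,0,1,0,0,0,0,1])

```text
t: 15.15
tcp_pos: [0.4251, -0.1927, 0.2589]
eef_rot: [-3.137, 0.008, -0.123]
contact_force: [0.6, 0.2, 0.3]
width: 0.007
```

```bash
python3 - <<'E'
from h import *
b=cam("wrist");lid(b)
y=-.12;h=np.array([.4715,-.2005])+.058*np.array([np.cos(y),np.sin(y)]);p=h-.092*np.array([np.cos(y),np.sin(y)])
print(p);plan([*p,.10],y)
E
```

```text
-0.07 545 [-0.0006  0.0746  0.0782]
-0.05 1674 [0.0752 0.0767 0.2762]
-0.03 4236 [0.0747 0.2671 0.2971]
-0.01 1773 [0.0721 0.0742 0.0758]
0.01 1855 [0.0703 0.0724 0.0739]
0.03 1894 [0.0685 0.0704 0.072 ]
0.05 1938 [0.0657 0.0674 0.0699]
0.07 953 [-0.002  -0.0004  0.0687]
0.09 1489 [-0.0021 -0.0008  0.0006]
0.11 1556 [-0.0021 -0.0008  0.0006]
0.13 1588 [-0.0021 -0.0007  0.016 ]
[ 0.43774451 -0.19642978]
tcp [ 0.4251 -0.1927  0.2588] [-3.137  0.008 -0.123] F [-0.7  0.1 -0.8] w 0.0 t 15.2 shift [0.0143 0.003  0.1587] turn -0.0031562403606500977
```

The lid rests on the catch, about 0.1 rad open. I press it down with the closed fingertips.

jog_arm(moves=[0.014,0.003,0.04,0,1,0.014,0.003,0.08,0,1,0.014,0.003,0.12,0,1,0.014,0.003,0.155,0,1,0.014,0.003,0.172,0,1,0.014,0.003,0.178,0,1,0.014,0.003,0.181,0,1,0.014,0.003,0.183,0,1])

```text
t: 16.0
tcp_pos: [0.438, -0.1969, 0.0766]
eef_rot: [-3.138, 0.007, -0.123]
contact_force: [-0.1, 1.0, 1.2]
width: 0.003
```

jog_arm(moves=[0,0,0.002,0,1,0,0,0.004,0,1,0,0,0.006,0,1,0,0,0.007,0,1])

```text
t: 16.4
tcp_pos: [0.4392, -0.1977, 0.0721]
eef_rot: [-3.14, 0.004, -0.123]
contact_force: [-1.6, -0.2, 3.3]
width: 0.002
```

jog_arm(moves=[0,0,0.002,0,1,0,0,0.004,0,1,0,0,0.005,0,1,0,0,0.006,0,1])

```text
t: 16.8
tcp_pos: [0.4396, -0.1981, 0.0669]
eef_rot: [-3.14, 0.003, -0.123]
contact_force: [-5.7, 3.7, 18.7]
width: 0.005
```

jog_arm(moves=[0,0,0.002,0,1,0,0,0.003,0,1,0,0,0.003,0,1])

```text
t: 17.1
tcp_pos: [0.4396, -0.1982, 0.0666]
eef_rot: [-3.14, 0.004, -0.122]
contact_force: [-12.4, 8.1, 33.2]
width: -0.002
```

It hits a hard stop at z = 0.0666 with 33 N, so it has probably snapped. I retract and check.

jog_arm(moves=[0,0,-0.01,0,1,0,0,-0.04,0,1,0,0,-0.08,0,1,0,0,-0.12,0,1,0,0,-0.16,0,1,-0.03,0,-0.19,0,1,-0.06,0,-0.2,0,1,-0.06,0,-0.2,0,1,-0.06,0,-0.2,0,1])

```text
t: 18.0
tcp_pos: [0.381, -0.1915, 0.267]
eef_rot: [-3.141, 0.003, -0.123]
contact_force: [0.0, -0.7, -0.2]
width: 0.006
```

```bash
python3 - <<'E'
from h import *
b=cam("wrist");lid(b);c=cam("scene");t=cam("top")
o=np.zeros((600,800,3),np.uint8);o[:300,:480]=cv2.resize(b["frame"],(480,300));o[300:,:400]=cv2.resize(c["frame"][150:300,210:410],(400,300),interpolation=cv2.INTER_CUBIC);o[300:,400:]=cv2.resize(t["frame"][140:260,180:340],(400,300),interpolation=cv2.INTER_CUBIC)
cv2.imwrite("pics/j.png",o[:,:,::-1])
W=pts(t);f=t["frame"].astype(int);m=np.zeros(f.shape[:2],bool);m[180:225,225:260]=1
m&=(f[...,2]-f[...,0]>70);print("blue at stand",[(W[a][0].round(3),W[a][1].round(3),W[a][2].round(3)) for a in map(tuple,np.argwhere(m)[::4])])
plan([.4,-.2,.3])
E
```

```text
-0.07 1731 [-0.0014  0.0756  0.295 ]
-0.05 1543 [0.065  0.0664 0.0685]
-0.03 1718 [0.0659 0.0677 0.0691]
-0.01 1837 [0.0659 0.0677 0.0691]
0.01 1871 [0.0658 0.0677 0.0691]
0.03 1993 [0.0658 0.0677 0.0691]
0.05 2047 [0.0649 0.0665 0.0689]
0.07 334 [-0.0014  0.0674  0.0694]
0.09 1494 [-0.0022 -0.0008  0.0006]
blue at stand [(np.float64(0.472), np.float64(0.265), np.float64(0.198)), (np.float64(0.472), np.float64(0.254), np.float64(0.197)), (np.float64(0.469), np.float64(0.262), np.float64(0.2)), (np.float64(0.469), np.float64(0.251), np.float64(0.2)), (np.float64(0.469), np.float64(0.24), np.float64(0.201)), (np.float64(0.467), np.float64(0.262), np.float64(0.198)), (np.float64(0.466), np.float64(0.251), np.float64(0.202)), (np.float64(0.466), np.float64(0.24), np.float64(0.201)), (np.float64(0.464), np.float64(0.263), np.float64(0.195)), (np.float64(0.464), np.float64(0.252), np.float64(0.194)), (np.float64(0.464), np.float64(0.241), np.float64(0.197)), (np.float64(0.461), np.float64(0.26), np.float64(0.196)), (np.float64(0.461), np.float64(0.249), np.float64(0.195)), (np.float64(0.461), np.float64(0.24), np.float64(0.189)), (np.float64(0.443), np.float64(0.251), np.float64(0.184))]
tcp [ 0.3812 -0.1912  0.266 ] [-3.139  0.006 -0.122] F [ 0.1  0.1 -0.7] w 0.002 t 18.15 shift [ 0.0195  0.0064 -0.0342] turn None
```

View pics/j.png

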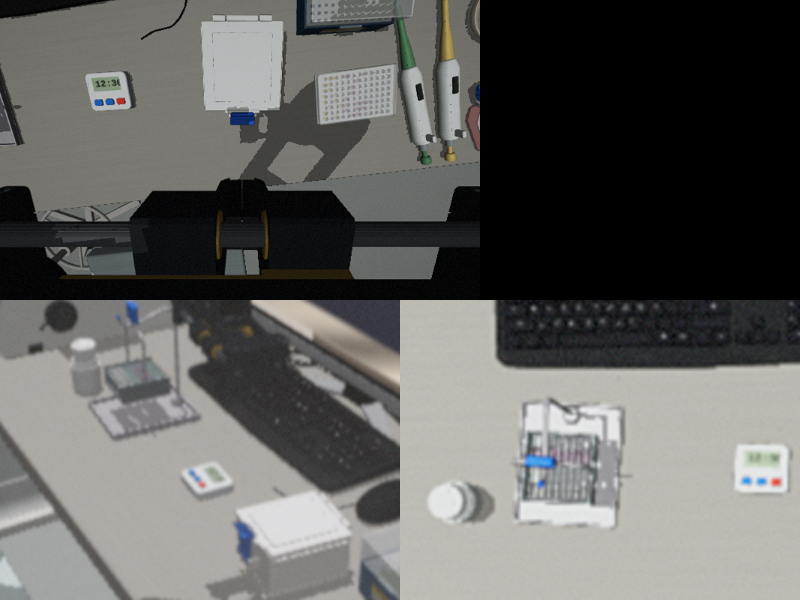

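The lid is flat (top face 67.7 mm all along) with its edge under the blue catch, at (243,117) in the crop. The rack hangs level on the hook, with the grip at (540,462). The bystanders are where they were, so I hand in.

```bash
python3 -c "
from rig import *
print(sign_off())"
```

```text
the job is handed in; nothing more can be done
None
```

The rack is hanging on the drip-stand hook and the dish lid is shut under its catch. I handed the job in at about 18 s of the 64 s allowed.

- **Rack:** I gripped it by the blue grip and lifted it upright out of the dish. I brought the eye in over the hook tip and lowered it until the hook took the load (+5 N at the expected height), then released. In the last images it hangs level and free above the tray, with the top of the grip at about 0.20 m, where the hook height puts it. I did not compare two images in a row to confirm it had stopped swinging, but it had about 10 s after release and looked the same in the later views.
- **Lid:** I pushed it over from behind with closed fingers and let it fall onto the catch. I then pressed until it hit a hard stop; the highest force I read was about 33 N upward (about 36 N in all). After I retracted, the depth image shows the lid flat at about 67.7 mm, with its edge under the blue catch.
- **Bystanders:** the timer, well plate and bottle look unmoved in the last images. I checked this by eye, not by measurement.

No check failed or disagreed.

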